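Wind a music movement under its latched stop, then reset the stop

TASK

Push the mushroom stop on the sloping console in until it latches and stays in by itself, then wind the key of the musical movement clockwise until it is fully wound. Then, with the key left wound, turn the mushroom head clockwise to reset the stop so that it springs back fully up. Leave the other things on the table where they are.

Things in the scene. Friction and masses are not known exactly. Their poses are not given: they have to be found in the camera images.
- console: fixed grey control console, 120 mm wide, 130 mm deep, 61 mm high at its front edge and 123 mm at the back; its panel slopes 29 degrees (0.5 rad) down towards its front (its own -x). It carries the black mushroom stop. Origin: centre of the underside, z up
- stop_top (a point): centre of the crown of the mushroom stop; z axis: the stop's axis, square to the sloping panel, pointing out; it moves and turns with the head. The head is a round ribbed black knob, 60 mm across, 26 mm thick (19 mm straight grip band, 7 mm dome). Its underside is 26 mm clear of the panel when up, 12 mm when latched; a 72 mm wide, 6 mm high collar lies under it
- stop (a joint): how far the stop is pressed in along its axis, m: 0 = fully up; rests latched at the end of its travel, 0.014. It is a sprung snap latch: it resists with about 8 to 12 N at first, gives way about half way and then stays in; it pops up again if let go too soon
- stop_turn (a joint): turn of the mushroom head, rad, clockwise positive seen from outside; a spring returns it to 0; end of travel 1.2. The latch lets go once it is turned to about 0.6 (about 0.35 N m), and the head springs up when the hand opens
- drive: fixed musical movement on a wooden test base, 170 x 170 mm, 50 mm high, with a 110 mm brass pin drum (top 80 mm above the table) along its far side (own +x, 50 mm from the centre). It carries the winding key. Origin: centre of the underside, z up
- key_grip (a point): middle of the flat steel bow of the winding key, 84 mm above the table, on the key's vertical axis, which stands 45 mm from the base's centre towards its own -x. The bow is an upright plate 58 mm long (this point's x axis), 10 mm thick (its y axis) and 34 mm high, from 14 to 48 mm above the base; nothing stands within 80 mm of the key at that height
- key (a joint): turn of the winding key, rad, clockwise positive seen from above; stays where it is left; it gets stiffer as it winds (up to 0.17 N m) and comes to a firm stop, fully wound, at 3.3. At 0 the bow's long side lies along the base's x axis
- calipers: steel sliding calipers 190 mm long lying on the table; origin near the middle of its underside
- gift_box: red gift box with card lid, 106 x 106 x 90 mm; origin: centre of underside
- flask: blue drinking bottle, 64 mm across, 170 mm tall; origin: centre of underside
- screwdriver: screwdriver 200 mm long lying on the table; origin under its middle
- tape_roll: orange empty tape core lying flat, 90 mm across, 24 mm high; origin: centre of underside
- parts_cup: grey open cup, 80 mm across, 70 mm tall; origin: centre of underside
Not all that is in view belongs to the job. Leave any green look-alike of the drive alone.

How it is judged:
By the outcome, as a careful person would: the job done as asked, in the order asked, and still so for the second after the job is handed in, with the robot touching nothing.
It also fails if it takes over 72 s, if anything falls off the work surface, if the arm or the gripper's body presses on something with over 40 N, if the wrist force passes 120 N, or if a joint passes its speed limit or range.

ROBOT

A 6-joint arm with a two-finger parallel gripper is mounted at the origin on the work surface. World frame = base frame: x ahead of the robot, y to its left, z up, the work surface at z = 0. Lengths are in m, angles in rad, forces in N, time in s.
With the tool pointing down it reaches from about 0.225 to 0.875 m from the base axis. Payload 3.4 kg.
Tool frame: the origin (TCP) lies at the very end of the fingers, on their centre line; the grasp point (between the pads) lies 19 mm behind it (manip.tcp_to_grasp is the distance from the TCP to the grasp point, in m); z points along the fingers, y is the line along which they close (so a half turn about z gives the same grasp; the last joint's range is limited). The gripper opens to 85 mm and grips with 20 to 120 N. Pads are 22 mm wide; open, the fingers measure 114 mm over their backs; the gripper's body (76 mm by 85 mm) begins 54 mm behind the grasp point. The pads swing forward as they close: fully open they stand 13 mm farther back than shut.
Start: joints at [-1.326, 0.276, 1.505, -0, 1.361, -0.121], TCP at [0.206, -0.537, 0.231] pointing down, gripper open.
Joint ranges: [-2.89, 2.89], [-0.75, 2.08], [0.22, 2.7], [-1.18, 4.32], [0.11, 2.71], [-2.7, 2.7]. Speed limits (rad/s): [2.57, 2.57, 3.14, 3.14, 3.14, 3.14].

INTERFACE

Orientations are given as a unit quaternion [w, x, y, z].
In Python, from rig import status, get_image, job, manip gives the robot as it stands.
- The arm moves only by the tool apply_moves, never from a script. Its arguments are lists of equal length, an entry for each row: "xyz": the shift along the tool's x, y, z each as a share of 0.3 m, from -1 to 1, a list of three; "rot": the turn, a rotation vector about the tool's x, y, z each as a share of 60 degrees, from -1 to 1, a list of three; "hand": the opening, from -1 (shut) to 1 (fully open). A call has 1 to 8 rows; each row shifts and turns the commanded pose from where the row before left it, along the tool's axes as they then stand; what a row does not reach is not made up. A row lasts 1/8 s, in which the tool goes at most 62.5 mm and 10.7 degrees, less where a joint would pass 70% of its speed; a pose out of reach is approached as far as the arm can. A call with a number of a shift or a turn outside -1 to 1 is refused whole. A call with a gripper value outside its range is refused whole. The fingers move at their own pace and stop on an object; "force" is the grip in N (left out, the last holds). Time passes only in rows, so rows that do not move let the fingers close. It gives the time, the measured TCP pose, the force, the opening and the grip force at its end, in the units of the state.
- status.get_state(): the state, without advancing time (a new reading comes with each control period).
- get_image(name): name is "side" or "top"; returns a dict with "pixels" (420x560x3 uint8, red, green, blue), "fovy" (degrees; the focal length in pixels is half the picture's height over the tangent of half this angle, whatever the lens; pixels are square), "cx", "cy" (the principal point, pixels), "origin" and "orientation" of the camera in the world. Camera axes: x right, y down, z forward; pixel columns grow to the right and rows downward; lengths in m; the calibration is good to about 2 mm. A picture is of the moment at which its call begins. There is no depth.
- job.sign_off(): hands the job in; it is judged then, once.
The state is a dict: "clock": time; "qpos": joint angles; "qd": joint speeds; "effort": joint torques, N m; "position": TCP position; "ee_rot": TCP orientation; "contact_force": force on the tool from outside, world axes, zero at the start; "moment": the same for the moment, N m; "width": finger opening in m; "gripper_force": force on a finger pad.
Only numpy, scipy, OpenCV 4.12 (cv2) and the standard library are available. Lean on these libraries where they do the work, as an engineer would, in place of code of your own. Each camera call takes 0.05 s, during which the arm holds its last target. There are 200 camera calls.

## Working session

There is one attempt and no reset: what is moved stays moved. The work goes in short steps, Python scripts to look and compute and a tool call to move; the robot and the scene stay as the last step left them, time stands still between calls to the robot, and variables do not carry over. Pictures are saved under pics/ and viewed, at most 10 in all, crops included, and the job is handed in when it is done.

Besides the shell and the picture viewer there is one more tool, called as name(argument=value, ...) on one line, values as JSON. apply_moves: Moves the arm, as the interface text tells. Its arguments: {"type":"object","properties":{"xyz":{"type":"array","items":{"type":"array","items":{"type":"number","minimum":-1,"maximum":1}}},"rot":{"type":"array","items":{"type":"array","items":{"type":"number","minimum":-1,"maximum":1}}},"hand":{"type":"array","items":{"type":"number"}},"force":{"type":"number"}},"required":["xyz","rot","hand"]}

```bash
ls; mkdir -p pics; python3 - <<'E'
from rig import status,get_image,job,manip
import cv2
s=status.get_state();print(s)
for n in ("side","top"):
    d=get_image(n);cv2.imwrite(f"pics/{n}0.png",d["pixels"][:,:,::-1]);print({k:v for k,v in d.items() if k!="pixels"})
E
```

```text
pics
{'clock': 0.0, 'qpos': array([-1.32598864e+00,  2.76608931e-01,  1.50615188e+00,  2.56644210e-06,
        1.36067786e+00, -1.20995492e-01]), 'qd': array([ 0.00026902, -0.00290726,  0.0006178 ,  0.0015241 ,  0.00055071,
       -0.00118809]), 'effort': array([-3.06689772e-04, -4.16777158e+01, -2.45808131e+01, -1.02371271e-04,
        1.09027867e-02,  5.82860949e-06]), 'position': array([ 0.20554632, -0.53643997,  0.23042429]), 'ee_rot': array([-9.21318036e-04,  9.83319711e-01,  1.81883186e-01, -5.58510186e-05]), 'contact_force': array([ 0.31293899, -0.72175163, -0.07356916]), 'moment': array([ 0.00020919, -0.02151212,  0.04580511]), 'gripper_force': 0.0, 'width': 0.08523998423670219}
{'fovy': 55.5867196769744, 'cx': 272.34638618784714, 'cy': 206.47907107049045, 'origin': array([0.18727184, 0.61161475, 0.87066531]), 'orientation': array([ 0.07724486, -0.22177843,  0.91130793, -0.33817957])}
{'fovy': 55.93523970015915, 'cx': 278.5016312290231, 'cy': 210.33228602597333, 'origin': array([0.32476473, 0.00251343, 1.42638229]), 'orientation': array([-0.05126959,  0.70681902, -0.70448321,  0.03849287])}
```

View pics/top0.png

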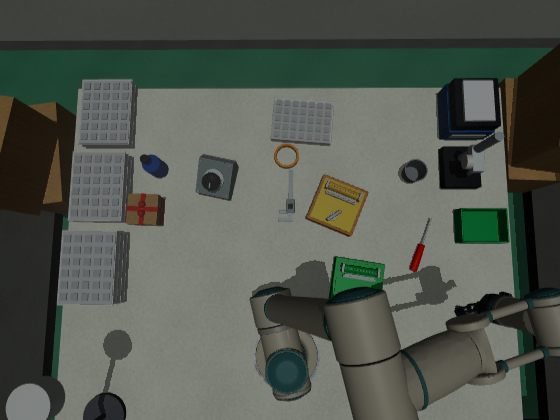

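View pics/side0.png

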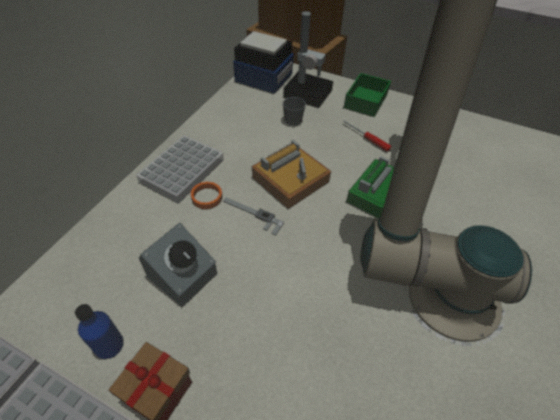

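The top view shows the console at about (217,177) with its head at (212,181), and the orange drive at (337,205) with its key at (334,214). In the side view the console is at (178,262) and the drive at (291,172). Next I'll crop and enlarge both.

```bash
cat > h.py <<'E'
import numpy as np,cv2
from scipy.spatial.transform import Rotation as R
from rig import status,get_image,job,manip
def q2R(q): return R.from_quat(np.r_[q[1:],q[0]]).as_matrix()
class Cam:
    def __init__(s,n):
        d=get_image(n);s.im=d["pixels"];s.f=s.im.shape[0]/2/np.tan(np.radians(d["fovy"]/2))
        s.c=np.array([d["cx"],d["cy"]]);s.o=d["origin"];s.R=q2R(d["orientation"])
    def ray(s,p): 
        v=s.R@np.r_[(np.array(p)-s.c)/s.f,1];return v/np.linalg.norm(v)
    def plane(s,p,z,n=(0,0,1)):
        n=np.array(n);v=s.ray(p);return s.o+v*((z-n@s.o)/(n@v))
    def proj(s,P):
        c=s.R.T@(np.array(P)-s.o);return s.f*c[:2]/c[2]+s.c
def tri(A,p,B,q):
    a,b=A.ray(p),B.ray(q);t=np.linalg.lstsq(np.c_[a,-b],B.o-A.o,rcond=None)[0]
    P,Q=A.o+a*t[0],B.o+b*t[1];return (P+Q)/2,np.linalg.norm(P-Q)
E
python3 - <<'E'
from h import *
T=Cam("top");S=Cam("side")
def crop(c,x,y,w,h,k):return cv2.resize(c.im[y:y+h,x:x+w,::-1],None,fx=k,fy=k,interpolation=cv2.INTER_CUBIC)
a=[crop(T,190,148,60,60,6),crop(T,300,168,75,75,4.8)]
b=[crop(S,135,215,90,90,4),crop(S,245,130,90,90,4)]
row=lambda l:np.hstack([cv2.resize(i,(300,300)) for i in l])
o=np.vstack([row(a),row(b)])
o=np.clip(o.astype(float)*1.4,0,255).astype(np.uint8)
cv2.imwrite("pics/c1.png",o)
for nm,c in(("top",T),("side",S)):
    hsv=cv2.cvtColor(c.im,cv2.COLOR_RGB2HSV)
    m=cv2.inRange(hsv,(12,120,60),(32,255,255))
    n,l,st,ce=cv2.connectedComponentsWithStats(m)
    for i in range(1,n):
        if st[i,4]>150:
            cn=cv2.findContours((l==i).astype(np.uint8),0,1)[0][0];print(nm,st[i],ce[i],cv2.minAreaRect(cn))
print(T.plane((287,370),0),T.plane((337,205),.05),T.plane((212,181),.15))
E
```

```text
top [505  78   9  73 368] [508.54891304 104.63586957] ((509.0, 114.0), (8.0, 72.0), 0.0)
top [  0  96  14  56 406] [  4.13546798 115.32512315] ((6.500000953674316, 123.49998474121094), (54.99999237060547, 12.999998092651367), 90.0)
top [ 29 102  28  19 289] [ 46.56055363 109.85121107] ((42.92682647705078, 112.3414535522461), (18.11077308654785, 26.282703399658203), 83.6598129272461)
top [ 43 139  19  65 657] [ 53.90410959 180.2435312 ] ((52.0, 171.0), (18.0, 64.0), 0.0)
top [274 144  25  24 170] [286.11176471 155.26470588] ((286.0, 155.5), (23.0, 24.0), 90.0)
top [508 164  48  17 505] [529.23366337 174.14851485] ((530.8391723632812, 175.46937561035156), (49.16370391845703, 14.360854148864746), 10.784297943115234)
top [ 307  175   61   61 1961] [336.63029067 205.34676186] ((336.8448486328125, 204.637939453125), (48.46648406982422, 47.35231018066406), 21.801406860351562)
side [314  36  30  17 169] [330.9704142   43.98224852] ((329.9251708984375, 45.09117126464844), (9.28788948059082, 31.675209045410156), 61.189208984375)
side [267 144  29  19 176] [281.44318182 153.28977273] ((281.4481506347656, 153.30662536621094), (6.021972179412842, 30.78976058959961), 60.945396423339844)
side [ 253  150   77   49 1466] [293.75443383 175.23738063] ((291.0, 169.5), (60.59410858154297, 47.84769058227539), 41.0548095703125)
side [112 370  29  29 154] [127.64285714 385.74675325] ((126.04000091552734, 384.780029296875), (18.600000381469727, 25.60000228881836), 36.86989974975586)
side [133 387  36  30 363] [150.01652893 401.82369146] ((150.36578369140625, 401.9060363769531), (23.26618766784668, 28.263500213623047), 34.99202346801758)
[-0.04944984 -0.00310677  0.        ] [ 0.51982128 -0.17720059  0.05      ] [0.58472851 0.24559783 0.15      ]
```

View pics/c1.png

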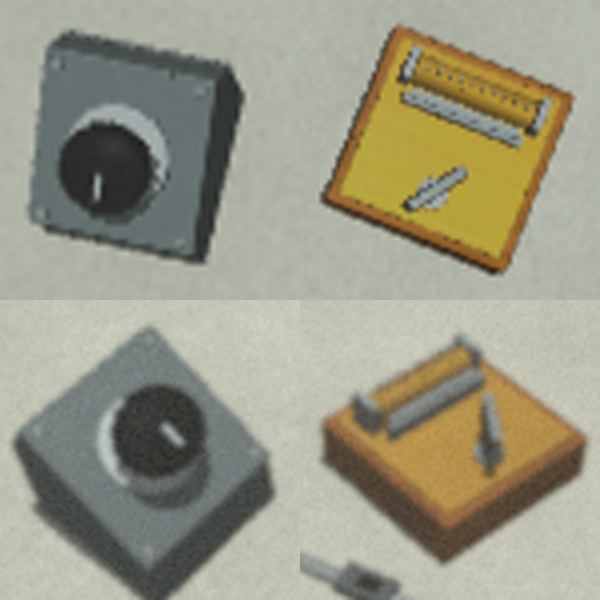

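The crops show the drive's top face with the bow's top at crop pixels (407,207) to (467,170). The key already sits about 36° clockwise from the base's x. The console panel's front edge faces the robot (-x), and the head lies at about (107,170) in the crop. Now I'll measure.

```bash
python3 - <<'E'
from h import *
T=Cam("top");S=Cam("side")
def blob(c,m,x,y,w,h):
    z=np.zeros_like(m);z[y:y+h,x:x+w]=m[y:y+h,x:x+w];n,l,st,ce=cv2.connectedComponentsWithStats(z)
    i=1+np.argmax(st[1:,4]);return (l==i).astype(np.uint8),ce[i],st[i]
# head
out={}
for nm,c,b in(("T",T,(198,165,28,30)),("S",S,(160,232,45,45))):
    g=c.im.max(2)
    for th in (45,55,65):
        mm,ce,st=blob(c,(g<th).astype(np.uint8),*b)
        mm=cv2.morphologyEx(mm,cv2.MORPH_OPEN,np.ones((3,3),np.uint8));cn=max(cv2.findContours(mm,0,1)[0],key=len)
        e=cv2.fitEllipse(cv2.convexHull(cn));print(nm,th,ce,st,np.round(np.r_[e[0],e[1],e[2]],1));out[nm,th]=e[0]
for th in(45,55,65):print("head",tri(T,out["T",th],S,out["S",th]))
# console corners
tl,tr,br,bl=[np.array([190+x/5,148+y/5]) for x,y in((60,42),(218,72),(200,262),(32,230))]
F=[T.plane(p,.061) for p in(bl,br)];B=[T.plane(p,.123) for p in(tl,tr)]
d=lambda a,b:np.degrees(np.arctan2(*(b-a)[[1,0]]))
print("console front",F,np.linalg.norm(F[0]-F[1]),d(*F)+90,"back",B,np.linalg.norm(B[0]-B[1]),d(*B)+90,d(F[0],B[0]),d(F[1],B[1]))
# drive
m=cv2.inRange(cv2.cvtColor(T.im,cv2.COLOR_RGB2HSV),(12,120,60),(32,255,255))
mm,ce,st=blob(T,m,300,168,75,75);cn=max(cv2.findContours(mm,0,1)[0],key=len)
for nm,p in (("rect",cv2.boxPoints(cv2.minAreaRect(cn))),("hand",[(300+x/4,168+y/4) for x,y in((97,25),(273,97),(201,273),(23,203))])):
    P=np.array([T.plane(q,.05) for q in p]);print(nm,P.mean(0),[round(np.linalg.norm(P[i]-P[i-1])*1000) for i in range(4)],[round(d(P[i-1],P[i]),1) for i in range(4)])
# key
hs=cv2.cvtColor(T.im,cv2.COLOR_RGB2HSV);k,ce,st=blob(T,(hs[:,:,1]<90).astype(np.uint8),322,205,24,20);print("key px",ce,st)
for e in ((407,207),(467,170)):print(T.plane((300+(e[0]-300)/4,168+e[1]/4),.098))
a,b=[T.plane((300+(x-300)/4,168+y/4),.098) for x,y in((407,207),(467,170))];print("mid",(a+b)/2,np.linalg.norm(a-b),d(a,b))
# side top of bow
print("key tri",tri(T,(334.25,215),S,(245+188/3.333,130+105/3.333)))
E
```

```text
T 45 [210.7983871 181.25     ] [202 173  18  18 248] [210.8 181.4  17.6  18.4 108.7]
T 55 [210.89530686 181.68231047] [202 173  19  19 277] [210.9 181.6  18.   19.3 139.6]
T 65 [211.01 182.11] [201 173  20  20 300] [210.9 182.3  18.6  20.7 137.8]
S 45 [182.51262626 254.71212121] [170 241  26  27 396] [182.3 254.6  24.7  25.2  25.6]
S 55 [182.05027933 254.08938547] [169 241  27  27 537] [182.4 254.2  26.5  27.4  40.3]
S 65 [183.42225392 257.21398003] [169 241  29  36 701] [182.8 254.7  27.9  28.9 139. ]
head (array([0.58961215, 0.25564607, 0.11864289]), np.float64(0.00023584635355556704))
head (array([0.58891023, 0.25515468, 0.12000058]), np.float64(0.0005862991708414727))
head (array([0.58732718, 0.25531959, 0.11933524]), np.float64(0.0014845565669389816))
console front [array([0.55633641, 0.31632118, 0.061     ]), array([0.53380319, 0.19756135, 0.061     ])] 0.12087863775040959 -10.74346572057506 back [array([0.6751701 , 0.28698205, 0.123     ]), array([0.6543121 , 0.17910237, 0.123     ])] 0.10987756656048783 -10.94282979568301 -13.868543974274514 -8.708602204695435
rect [ 0.52174857 -0.17658234  0.05      ] [168, 169, 170, 168] [np.float64(68.2), np.float64(-21.9), np.float64(-112.3), np.float64(157.4)]
hand [ 0.51914282 -0.17754333  0.05      ] [172, 167, 168, 165] [np.float64(-22.6), np.float64(-112.8), np.float64(156.9), np.float64(68.5)]
key px [333.41772152 215.08860759] [326 210  16  11  79]
[ 0.46276796 -0.13577166  0.098     ]
[ 0.49429366 -0.1866655   0.098     ]
mid [ 0.47853081 -0.16121858  0.098     ] 0.059866959689284384 -58.22425203946082
key tri (array([ 0.48051953, -0.15927764,  0.10722282]), np.float64(0.005514885844461637))
```

```bash
cat >> h.py <<'E'
yaw=np.radians(-10.9)
n=R.from_euler("z",yaw).apply([-np.sin(.5),0,np.cos(.5)])
head=np.array([.5887,.2553,.1195]);crown=head+.013*n
key=np.array([.479,-.1605,.084])
def frame(z,psi):   # tool z and horizontal heading of x (deg)
    x=np.array([np.cos(np.radians(psi)),np.sin(np.radians(psi)),0]);x-=z*(x@z);x/=np.linalg.norm(x)
    return np.c_[x,np.cross(z,x),z]
def plan(P,Rt):
    s=status.get_state();R0=q2R(s["ee_rot"])
    rv=R.from_matrix(R0.T@Rt).as_rotvec()
    print("rot share",np.round(rv/np.radians(60),3),"then xyz share",np.round(Rt.T@(P-s["position"])/.3,4),"| now-frame",np.round(R0.T@(P-s["position"])/.3,4))
    print("q",s["qpos"].round(3),"clock",s["clock"],"F",s["contact_force"].round(2),"pos",s["position"].round(4),"w",s["width"])
E
python3 - <<'E'
from h import *
print(n,crown)
plan(crown+.04*n,frame(-n,75))
E
```

```text
[-0.47077608  0.09065718  0.87758256] [0.58257991 0.25647854 0.13090857]
rot share [-0.426  0.254 -0.89 ] then xyz share [2.8591 0.3052 0.5112] | now-frame [ 2.0649 -2.0537  0.218 ]
q [-1.326  0.276  1.505 -0.     1.361 -0.121] clock 0.3 F [-0.13 -0.07  0.24] pos [ 0.2056 -0.5368  0.231 ] w 0.08524586103320246
```

apply_moves(xyz=[[0.12,-0.12,0],[0.13,-0.13,0],[0.13,-0.13,0],[0.13,-0.13,0],[0.13,-0.13,0],[0.13,-0.13,0],[0.13,-0.13,0],[0.13,-0.13,0]], rot=[[0,0,0],[0,0,0],[0,0,0],[0,0,0],[0,0,0],[0,0,0],[0,0,0],[0,0,0]], hand=[-1,-1,-1,-1,-1,-1,-1,-1], force=60)

```text
clock: 1.3
position: [0.3842, -0.1363, 0.2316]
ee_rot: [0.0, 0.983, 0.182, 0.0]
contact_force: [0.8, 0.1, -0.4]
width: 0.0002
gripper_force: 0.0
```

apply_moves(xyz=[[0.13,-0.13,0],[0.13,-0.13,0],[0.13,-0.13,0],[0.13,-0.13,0],[0.13,-0.13,0],[0.13,-0.13,0],[0.13,-0.13,0],[0.1,-0.1,0]], rot=[[0,0,0],[0,0,0],[0,0,0],[0,0,0],[0,0,0],[0,0,0],[0,0,0],[0,0,0]], hand=[-1,-1,-1,-1,-1,-1,-1,-1])

```text
clock: 2.3
position: [0.5589, 0.2557, 0.231]
ee_rot: [0.0, 0.983, 0.182, 0.0]
contact_force: [-0.0, 0.0, -0.2]
width: 0.0002
gripper_force: 0.0
```

apply_moves(xyz=[[0,0,0],[0,0,0],[0,0,0],[0,0,0],[0,0,0],[0,0,0],[0,0,0],[0,0,0]], rot=[[-0.061,0.036,-0.127],[-0.061,0.036,-0.127],[-0.061,0.036,-0.127],[-0.061,0.036,-0.127],[-0.061,0.036,-0.127],[-0.061,0.036,-0.127],[-0.06,0.038,-0.128],[0,0,0]], hand=[-1,-1,-1,-1,-1,-1,-1,-1])

```text
clock: 3.3
position: [0.5564, 0.2529, 0.2305]
ee_rot: [0.185, 0.766, 0.594, 0.162]
contact_force: [-0.2, -0.1, -0.8]
width: 0.0002
gripper_force: 0.0
```

```bash
python3 - <<'E'
from h import *
plan(crown+.02*n,frame(-n,75))
E
```

```text
rot share [-0.002  0.002  0.001] then xyz share [ 0.0227 -0.0876  0.2646] | now-frame [ 0.0233 -0.0869  0.2647]
q [ 0.494  0.166  1.771 -0.414  0.852  0.966] clock 3.3 F [-0.24 -0.07 -0.81] pos [0.5564 0.2529 0.2305] w 0.00024279688488553557
```

apply_moves(xyz=[[0.008,-0.03,0.08],[0.008,-0.03,0.09],[0.007,-0.027,0.0946],[0,0,0],[0,0,0]], rot=[[0,0,0],[0,0,0],[0,0,0],[0,0,0],[0,0,0]], hand=[-1,-1,-1,-1,-1])

```text
clock: 3.92
position: [0.5762, 0.2591, 0.1504]
ee_rot: [0.186, 0.766, 0.593, 0.164]
contact_force: [-0.2, 0.1, -0.1]
width: -0.0
gripper_force: 0.0
```

```bash
python3 - <<'E'
from h import *
plan(crown+.0*n,frame(-n,75))
T=Cam("top");S=Cam("side")
f=lambda i:cv2.resize(i[:,:,::-1],(400,400),interpolation=cv2.INTER_CUBIC)
o=np.hstack([f(T.im[130:230,160:260]),f(S.im[205:305,130:230])]);cv2.imwrite("pics/p1.png",np.clip(o*1.5,0,255).astype(np.uint8))
print(T.proj(crown),S.proj(crown))
E
```

```text
rot share [ 0.001  0.    -0.   ] then xyz share [-0.0053 -0.011   0.0679] | now-frame [-0.0053 -0.011   0.0679]
q [ 0.486  0.27   1.856 -0.502  0.675  1.081] clock 3.925 F [-0.15  0.11 -0.06] pos [0.5762 0.2591 0.1504] w -6.184942101149099e-06
[209.79334719 182.77263729] [183.76436834 253.0234487 ]
```

View pics/p1.png

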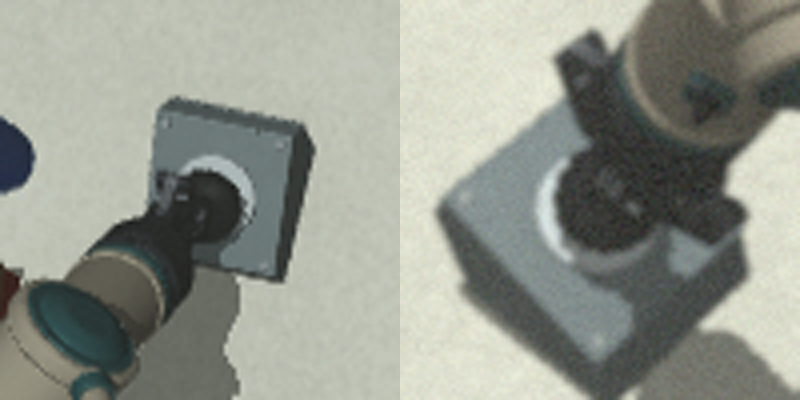

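The fingertips sit over the dark head at about crop (200,195) top and (615,185) side, roughly on its axis. I'll correct the remaining 3 mm and approach.

apply_moves(xyz=[[-0.005,-0.011,0.01],[0,0,0.01],[0,0,0.01],[0,0,0.01],[0,0,0]], rot=[[0,0,0],[0,0,0],[0,0,0],[0,0,0],[0,0,0]], hand=[-1,-1,-1,-1,-1])

```text
clock: 4.65
position: [0.5776, 0.2569, 0.1368]
ee_rot: [0.186, 0.766, 0.594, 0.163]
contact_force: [-0.1, 0.4, -0.2]
width: -0.0001
gripper_force: 0.0
```

apply_moves(xyz=[[0,0,0.01],[0,0,0.01],[0,0,0]], rot=[[0,0,0],[0,0,0],[0,0,0]], hand=[-1,-1,-1])

```text
clock: 5.03
position: [0.5804, 0.2566, 0.1323]
ee_rot: [0.186, 0.766, 0.594, 0.163]
contact_force: [-4.7, -0.1, 5.1]
width: 0.0004
gripper_force: 3.0
```

apply_moves(xyz=[[0,0,0.01],[0,0,0.01],[0,0,0]], rot=[[0,0,0],[0,0,0],[0,0,0]], hand=[-1,-1,-1])

```text
clock: 5.4
position: [0.5833, 0.2557, 0.126]
ee_rot: [0.186, 0.766, 0.594, 0.163]
contact_force: [-0.6, -0.5, -0.3]
width: 0.0001
gripper_force: 0.0
```

apply_moves(xyz=[[0,0,0.01],[0,0,0.01],[0,0,0]], rot=[[0,0,0],[0,0,0],[0,0,0]], hand=[-1,-1,-1])

```text
clock: 5.78
position: [0.5852, 0.2555, 0.1237]
ee_rot: [0.186, 0.766, 0.593, 0.164]
contact_force: [-13.3, 0.3, 17.9]
width: 0.0
gripper_force: 11.2
```

apply_moves(xyz=[[0,0,0.008],[0,0,0.006],[0,0,0]], rot=[[0,0,0],[0,0,0],[0,0,0]], hand=[-1,-1,-1])

```text
clock: 6.15
position: [0.5858, 0.2556, 0.1235]
ee_rot: [0.186, 0.766, 0.593, 0.165]
contact_force: [-31.8, 2.6, 39.8]
width: 0.0001
gripper_force: 25.6
```

It hit the end stop with about 50 N after roughly 14 mm of travel. I'll back off and verify.

apply_moves(xyz=[[0,0,-0.05],[0,0,-0.14],[0,0,-0.17],[-0.12,0,-0.12],[-0.18,0,0],[-0.18,0,0],[-0.18,0,0],[0,0,0]], rot=[[0,0,0],[0,0,0],[0,0,0],[0,0,0],[0,0,0],[0,0,0],[0,0,0],[0,0,0]], hand=[-1,-1,-1,-1,-1,-1,-1,-1])

```text
clock: 7.15
position: [0.471, 0.0723, 0.2379]
ee_rot: [0.186, 0.768, 0.591, 0.162]
contact_force: [-0.3, 0.7, 0.5]
width: -0.0
gripper_force: 0.0
```

```bash
cat > hd.py <<'E'
from h import *
def run(T,S):
    out={}
    for nm,c,b in(("T",T,(196,163,32,34)),("S",S,(158,230,49,49))):
        g=c.im.max(2);x,y,w,h=b
        for th in (45,55):
            z=np.zeros(g.shape,np.uint8);z[y:y+h,x:x+w]=g[y:y+h,x:x+w]<th
            z=cv2.morphologyEx(z,cv2.MORPH_OPEN,np.ones((3,3),np.uint8))
            cn=max(cv2.findContours(z,0,1)[0],key=cv2.contourArea);out[nm,th]=cv2.fitEllipse(cv2.convexHull(cn))
    for th in(45,55):print("head",np.round(out["T",th][0]+out["T",th][1],1),np.round(out["S",th][0]+out["S",th][1],1),*tri(T,out["T",th][0],S,out["S",th][0]))
E
python3 - <<'E'
from hd import *
T=Cam("top");S=Cam("side");run(T,S)
plan(np.array([.479,-.1605,.17]),frame(np.array([0,0,-1.]),121.8))
f=lambda i:cv2.resize(i[:,:,::-1],(400,400),interpolation=cv2.INTER_CUBIC)
o=np.hstack([f(T.im[130:230,160:260]),f(S.im[205:305,130:230])]);cv2.imwrite("pics/p2.png",np.clip(o*1.5,0,255).astype(np.uint8))
E
```

```text
head [212.  180.3  17.5  18.1] [182.2 262.    4.    6.7] [0.59827254 0.25708919 0.08479497] 0.004788516689054606
head [212.  180.6  18.   18.5] [181.2 255.8  25.4  26.6] [0.59533466 0.25397397 0.10759208] 0.0011807271598943772
rot share [ 0.462  0.165 -0.756] then xyz share [-0.6794 -0.3969  0.2288] | now-frame [-0.7642  0.0874  0.2827]
q [ 0.129 -0.095  2.027 -0.225  0.744  0.513] clock 7.25 F [ 0.26  0.69 -0.05] pos [0.4728 0.0755 0.2387] w -7.931814223660753e-05
```

View pics/p2.png

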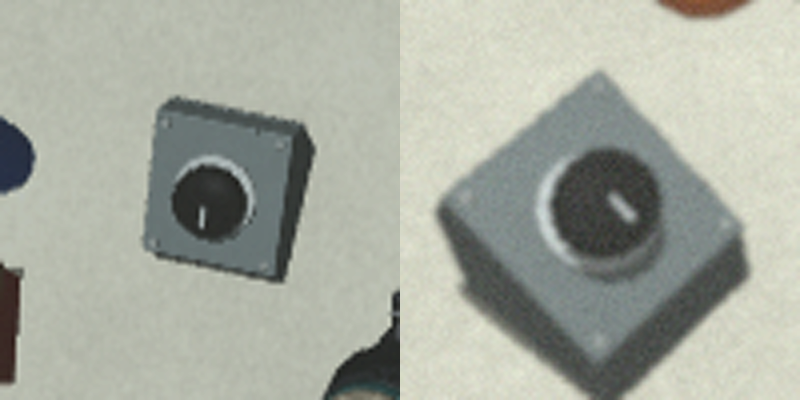

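The head is latched: it moved 14 mm along its axis, and the mark at crop (202,215) hasn't turned. Now I'll go to the key.

apply_moves(xyz=[[0,0,0],[0,0,0],[0,0,0],[0,0,0],[0,0,0],[0,0,0],[0,0,0]], rot=[[0.077,0.0275,-0.126],[0.077,0.0275,-0.126],[0.077,0.0275,-0.126],[0.077,0.0275,-0.126],[0.077,0.0275,-0.126],[0.077,0.0275,-0.126],[0,0,0]], hand=[0,0,0,0,0,0,0])

```text
clock: 8.12
position: [0.4746, 0.0777, 0.2375]
ee_rot: [-0.0, 0.485, 0.875, -0.0]
contact_force: [0.0, 0.2, 0.2]
width: 0.0431
gripper_force: 0.0
```

apply_moves(xyz=[[-0.136,-0.08,0],[-0.136,-0.08,0],[-0.136,-0.08,0],[-0.136,-0.08,0],[-0.135,-0.078,0.0],[0,0,0]], rot=[[0,0,0],[0,0,0],[0,0,0],[0,0,0],[0,0,0],[0,0,0]], hand=[0,0,0,0,0,0])

```text
clock: 8.88
position: [0.4791, -0.1619, 0.2382]
ee_rot: [0.001, 0.488, 0.873, -0.001]
contact_force: [-0.4, 0.8, -0.2]
width: 0.0427
gripper_force: 0.0
```

```bash
python3 - <<'E'
from h import *
plan(np.array([.479,-.1605,.068]),frame(np.array([0,0,-1.]),121.8))
E
```

```text
rot share [-0.001  0.002 -0.003] then xyz share [0.0041 0.0023 0.5672] | now-frame [0.0051 0.0028 0.5672]
q [-0.462  0.167  1.635 -0.002  1.339 -1.014] clock 8.875 F [-0.38  0.84 -0.19] pos [ 0.4791 -0.1619  0.2382] w 0.04270007891377292
```

apply_moves(xyz=[[0.005,0.003,0.12],[0,0,0.13],[0,0,0.13],[0,0,0.1],[0,0,0.087],[0,0,0]], rot=[[0,0,0],[0,0,0],[0,0,0],[0,0,0],[0,0,0],[0,0,0]], hand=[0,0,0,0,0,0])

```text
clock: 9.62
position: [0.477, -0.1558, 0.0668]
ee_rot: [-0.003, 0.485, 0.874, -0.0]
contact_force: [0.5, -0.4, 0.6]
width: 0.0435
gripper_force: 0.0
```

apply_moves(xyz=[[0,0,0],[0,0,0],[0,0,0],[0,0,0]], rot=[[0,0,0],[0,0,0],[0,0,0],[0,0,0]], hand=[-1,-1,-1,-1], force=40)

```text
clock: 10.12
position: [0.4791, -0.1585, 0.0698]
ee_rot: [0.001, 0.486, 0.874, -0.0]
contact_force: [-2.3, 0.8, 7.3]
width: 0.0095
gripper_force: 42.7
```

```bash
python3 - <<'E'
from h import *
plan(np.array([.479,-.1605,.068]),frame(np.array([0,0,-1.]),121.8))
print(status.get_state()["moment"])
E
```

```text
rot share [0.    0.001 0.001] then xyz share [-0.0055 -0.0036  0.0059] | now-frame [-0.0055 -0.0036  0.0059]
q [-4.570e-01  3.200e-01  1.892e+00 -1.000e-03  9.280e-01 -1.013e+00] clock 10.125 F [-2.31  0.84  7.27] pos [ 0.4791 -0.1585  0.0698] w 0.00952195998373987
[0.0829498  0.24184209 0.01060711]
```

apply_moves(xyz=[[0,0,0],[0,0,0],[0,0,0],[0,0,0],[0,0,0],[0,0,0],[0,0,0],[0,0,0]], rot=[[0,0,0.1],[0,0,0.1],[0,0,0.1],[0,0,0.1],[0,0,0.1],[0,0,0.1],[0,0,0.1],[0,0,0]], hand=[-1,-1,-1,-1,-1,-1,-1,-1])

```text
clock: 11.12
position: [0.4804, -0.1583, 0.0698]
ee_rot: [0.001, 0.767, 0.642, 0.001]
contact_force: [1.3, 2.1, 6.4]
width: 0.0094
gripper_force: 42.5
```

```bash
python3 - <<'E'
from h import *
plan(np.array([.479,-.1605,.068]),frame(np.array([0,0,-1.]),121.8))
print(status.get_state()["moment"])
E
```

```text
rot share [ 0.004  0.001 -0.698] then xyz share [-0.0037 -0.008   0.0059] | now-frame [-0.0081 -0.0035  0.0059]
q [-4.570e-01  3.200e-01  1.891e+00  1.000e-03  9.260e-01 -2.810e-01] clock 11.125 F [1.25 2.09 6.43] pos [ 0.4804 -0.1583  0.0698] w 0.009362188505089013
[ 0.39203573 -0.13129145 -0.03295476]
```

apply_moves(xyz=[[0,0,0],[0,0,0],[0,0,0],[0,0,0],[0,0,0],[0,0,0],[0,0,0],[0,0,0]], rot=[[0,0,0.14],[0,0,0.14],[0,0,0.14],[0,0,0.14],[0,0,0.14],[0,0,0.14],[0,0,0.14],[0,0,0.14]], hand=[-1,-1,-1,-1,-1,-1,-1,-1])

```text
clock: 12.12
position: [0.482, -0.1598, 0.0698]
ee_rot: [0.002, 0.994, 0.109, 0.003]
contact_force: [5.1, -2.3, 2.0]
width: 0.0095
gripper_force: 42.1
```

apply_moves(xyz=[[0,0,0],[0,0,0],[0,0,0],[0,0,0],[0,0,0],[0,0,0]], rot=[[0,0,0.12],[0,0,0.12],[0,0,0.12],[0,0,0.12],[0,0,0.08],[0,0,0]], hand=[-1,-1,-1,-1,-1,-1])

```text
clock: 12.88
position: [0.4819, -0.1609, 0.0698]
ee_rot: [0.002, 0.984, -0.181, 0.004]
contact_force: [3.3, -4.6, 2.1]
width: 0.0091
gripper_force: 41.9
```

```bash
python3 - <<'E'
from h import *
plan(np.array([.479,-.1605,.068]),frame(np.array([0,0,-1.]),121.8-153))
s=status.get_state();print(s["moment"],s["effort"][5])
E
```

```text
rot share [ 0.002 -0.008  0.173] then xyz share [-0.009   0.0039  0.0059] | now-frame [-0.0096  0.0021  0.0059]
q [-0.458  0.321  1.89  -0.003  0.922  1.478] clock 12.875 F [ 3.31 -4.62  2.06] pos [ 0.4819 -0.1609  0.0698] w 0.009067279680923928
[-0.53989465 -0.26905296 -0.01528988] 0.07682881783694029
```

apply_moves(xyz=[[0,0,0],[0,0,0],[0,0,0]], rot=[[0,0,0.06],[0,0,0.06],[0,0,0]], hand=[-1,-1,-1])

```text
clock: 13.25
position: [0.4818, -0.1611, 0.0698]
ee_rot: [0.002, 0.97, -0.242, 0.004]
contact_force: [3.7, -5.6, 2.0]
width: 0.0095
gripper_force: 41.9
```

```bash
python3 - <<'E'
from h import *
plan(np.array([.479,-.1605,.068]),frame(np.array([0,0,-1.]),121.8-153))
s=status.get_state();print(s["moment"],s["effort"][5])
E
```

```text
rot share [ 0.002 -0.008  0.053] then xyz share [-0.0091  0.003   0.006 ] | now-frame [-0.0093  0.0025  0.0059]
q [-0.458  0.321  1.89  -0.003  0.922  1.603] clock 13.25 F [ 3.72 -5.64  1.97] pos [ 0.4818 -0.1611  0.0698] w 0.00946806323192349
[-0.578353   -0.17230681 -0.07170782] 0.0458065140992403
```

apply_moves(xyz=[[0,0,0],[0,0,0],[0,0,0]], rot=[[0,0,0.04],[0,0,0.04],[0,0,0]], hand=[-1,-1,-1])

```text
clock: 13.62
position: [0.4818, -0.1613, 0.0698]
ee_rot: [0.002, 0.96, -0.281, 0.004]
contact_force: [4.5, -5.3, 1.7]
width: 0.0091
gripper_force: 45.2
```

```bash
python3 - <<'E'
from h import *
plan(np.array([.479,-.1605,.068]),frame(np.array([0,0,-1.]),121.8-153))
s=status.get_state();print(s["moment"],s["effort"][5])
E
```

```text
rot share [ 0.002 -0.008 -0.024] then xyz share [-0.0092  0.0025  0.0061] | now-frame [-0.0092  0.0028  0.006 ]
q [-0.458  0.321  1.89  -0.004  0.922  1.685] clock 13.625 F [ 4.52 -5.31  1.74] pos [ 0.4818 -0.1613  0.0698] w 0.009120861170968532
[-0.59837385 -0.27887183  0.57203792] 0.6617004051804543
```

The torque jumped to 0.66 N m at the expected angle, so this is the firm stop. I'll give it one small extra nudge, then release and rise.

apply_moves(xyz=[[0,0,0],[0,0,0]], rot=[[0,0,0.02],[0,0,0]], hand=[-1,-1])

```text
clock: 13.88
position: [0.4817, -0.1613, 0.0698]
ee_rot: [0.002, 0.957, -0.29, 0.004]
contact_force: [3.7, -4.1, 1.6]
width: 0.0095
gripper_force: 54.4
```

```bash
python3 - <<'E'
from h import *
plan(np.array([.479,-.1605,.068]),frame(np.array([0,0,-1.]),121.8-153))
s=status.get_state();print(s["moment"],s["effort"][5])
E
```

```text
rot share [ 0.002 -0.008 -0.043] then xyz share [-0.0092  0.0025  0.0061] | now-frame [-0.0091  0.0029  0.0061]
q [-0.458  0.321  1.89  -0.004  0.922  1.705] clock 13.875 F [ 3.73 -4.1   1.6 ] pos [ 0.4817 -0.1613  0.0698] w 0.009453336935190428
[-0.62229041 -0.30826427  0.92748669] 1.0031649470329285
```

apply_moves(xyz=[[0,0,0],[0,0,0],[0,0,0],[0,0,-0.1],[0,0,-0.17],[0,0,-0.17],[0,0,-0.16],[0,0,0]], rot=[[0,0,0],[0,0,0],[0,0,0],[0,0,0],[0,0,0],[0,0,0],[0,0,0],[0,0,0]], hand=[0.0,0.0,0.0,0.0,0.0,0.0,1,1])

```text
clock: 14.88
position: [0.4807, -0.1591, 0.2523]
ee_rot: [0.001, 0.956, -0.293, 0.004]
contact_force: [0.5, 0.6, 0.0]
width: 0.077
gripper_force: 0.0
```

```bash
python3 - <<'E'
from h import *
cl=np.array([.5856,.2556,.1236])
plan(cl+.08*n,frame(-n,75))
S=Cam("side");T=Cam("top")
f=lambda i:cv2.resize(i[:,:,::-1],(400,400),interpolation=cv2.INTER_CUBIC)
o=np.hstack([f(T.im[160:240,295:375]),f(S.im[130:220,245:335])]);cv2.imwrite("pics/k1.png",np.clip(o*1.5,0,255).astype(np.uint8))
E
```

```text
rot share [-0.285  0.469 -1.784] then xyz share [ 1.4122 -0.2229  0.1493] | now-frame [-0.6039 -1.2904  0.1909]
q [-4.570e-01  1.560e-01  1.613e+00 -1.000e-03  1.365e+00  1.709e+00] clock 14.875 F [0.46 0.56 0.04] pos [ 0.4807 -0.1591  0.2523] w 0.07701630325940417
```

View pics/k1.png

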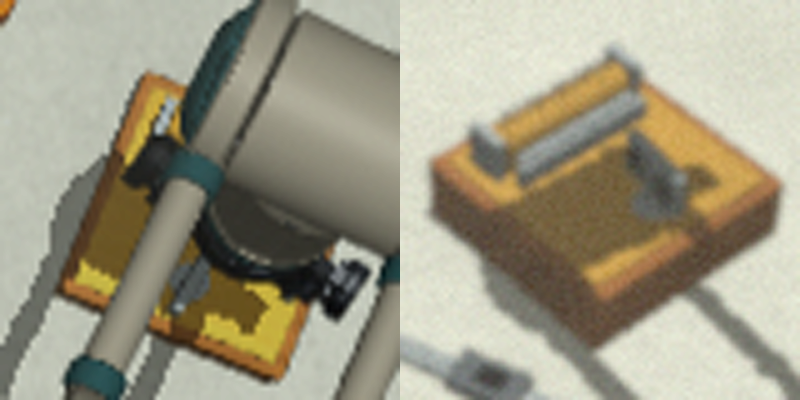

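The side view shows the bow at about (660,165) now lying near the base's x axis, as expected at 3.3 rad. I'll check it again later from a clear view. Now to the head.

apply_moves(xyz=[[-0.0755,-0.161,0],[-0.0755,-0.161,0],[-0.0755,-0.161,0],[-0.0755,-0.161,0],[-0.0755,-0.161,0],[-0.0755,-0.161,0],[-0.0755,-0.161,0],[-0.0755,-0.161,0]], rot=[[0,0,0],[0,0,0],[0,0,0],[0,0,0],[0,0,0],[0,0,0],[0,0,0],[0,0,0]], hand=[1,1,1,1,1,1,1,1])

```text
clock: 15.98
position: [0.5441, 0.2647, 0.2455]
ee_rot: [0.002, 0.956, -0.293, -0.002]
contact_force: [0.5, -0.2, 0.4]
width: 0.0853
gripper_force: 0.0
```

apply_moves(xyz=[[0,0,0],[0,0,0],[0,0,0],[0,0,0],[0,0,0],[0,0,0],[0,0,0],[0,0,0]], rot=[[-0.024,0.039,-0.149],[-0.024,0.039,-0.149],[-0.024,0.039,-0.149],[-0.024,0.039,-0.149],[-0.024,0.039,-0.149],[-0.024,0.039,-0.149],[-0.024,0.039,-0.149],[-0.024,0.039,-0.149]], hand=[1,1,1,1,1,1,1,1])

```text
clock: 16.98
position: [0.5439, 0.263, 0.2452]
ee_rot: [0.135, 0.929, 0.326, 0.115]
contact_force: [0.5, -0.1, -0.7]
width: 0.0856
gripper_force: 0.0
```

apply_moves(xyz=[[0,0,0],[0,0,0],[0,0,0],[0,0,0],[0,0,0]], rot=[[-0.024,0.039,-0.149],[-0.024,0.039,-0.149],[-0.024,0.039,-0.149],[-0.024,0.039,-0.149],[0,0,0]], hand=[1,1,1,1,1])

```text
clock: 17.6
position: [0.5432, 0.2622, 0.2454]
ee_rot: [0.182, 0.766, 0.595, 0.158]
contact_force: [-0.7, 0.3, -0.1]
width: 0.0854
gripper_force: 0.0
```

```bash
python3 - <<'E'
from h import *
cl=np.array([.5859,.2556,.1234])
plan(cl+.03*n,frame(-n,75))
E
```

```text
rot share [-0.012  0.003  0.003] then xyz share [ 0.001  -0.0688  0.3258] | now-frame [ 0.0024 -0.0648  0.3266]
q [ 0.521  0.149  1.748 -0.402  0.905  0.967] clock 17.6 F [-0.67  0.3  -0.07] pos [0.5432 0.2622 0.2454] w 0.08538622064061385
```

apply_moves(xyz=[[0,-0.034,0.08],[0,-0.034,0.12],[0.001,0,0.126],[0,0,0],[0,0,0]], rot=[[-0.012,0.003,0.003],[0,0,0],[0,0,0],[0,0,0],[0,0,0]], hand=[1,1,1,1,1])

```text
clock: 18.23
position: [0.5745, 0.2598, 0.1529]
ee_rot: [0.187, 0.766, 0.593, 0.166]
contact_force: [0.6, -0.3, -0.2]
width: 0.0855
gripper_force: 0.0
```

```bash
python3 - <<'E'
from h import *
cl=np.array([.5859,.2556,.1234])
plan(cl-.028*n,frame(-n,75))
T=Cam("top");S=Cam("side")
f=lambda i:cv2.resize(i[:,:,::-1],(400,400),interpolation=cv2.INTER_CUBIC)
o=np.hstack([f(T.im[140:220,170:250]),f(S.im[205:295,135:225])]);cv2.imwrite("pics/g1.png",np.clip(o*1.7,0,255).astype(np.uint8))
E
```

```text
rot share [ 0.004 -0.003 -0.   ] then xyz share [-0.0072 -0.0115  0.1988] | now-frame [-0.0077 -0.0124  0.1987]
q [ 0.489  0.265  1.859 -0.505  0.674  1.086] clock 18.225 F [ 0.63 -0.33 -0.24] pos [0.5745 0.2598 0.1529] w 0.08553871699928173
```

View pics/g1.png

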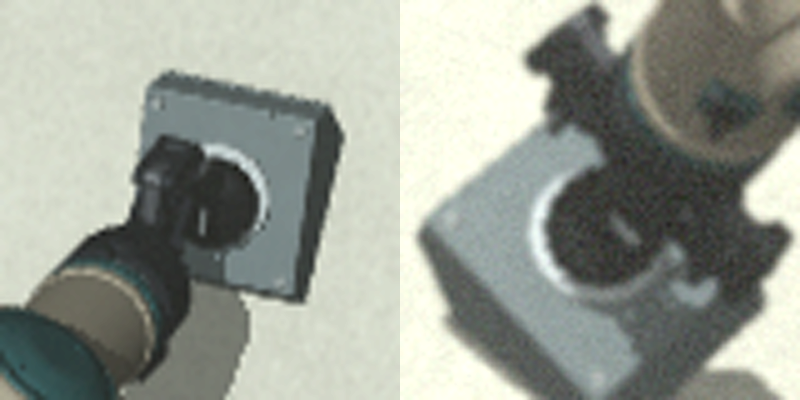

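The open fingers straddle the head, with one on the left at (165,165) in the top crop. I'll centre and descend.

apply_moves(xyz=[[-0.007,-0.012,0.0],[0,0,0.03],[0,0,0.03],[0,0,0.03],[0,0,0]], rot=[[0,0,0],[0,0,0],[0,0,0],[0,0,0],[0,0,0]], hand=[1,1,1,1,1])

```text
clock: 18.95
position: [0.5834, 0.2555, 0.1259]
ee_rot: [0.187, 0.765, 0.593, 0.165]
contact_force: [-0.1, -0.0, -0.3]
width: 0.0854
gripper_force: 0.0
```

apply_moves(xyz=[[0,0,0.03],[0,0,0.03],[0,0,0.03],[0,0,0.018],[0,0,0]], rot=[[0,0,0],[0,0,0],[0,0,0],[0,0,0],[0,0,0]], hand=[1,1,1,1,1])

```text
clock: 19.58
position: [0.5988, 0.2528, 0.0982]
ee_rot: [0.187, 0.765, 0.593, 0.165]
contact_force: [1.4, -0.1, -0.1]
width: 0.0851
gripper_force: 0.0
```

```bash
python3 - <<'E'
from h import *
cl=np.array([.5859,.2556,.1234])
plan(cl-.028*n,frame(-n,75))
E
```

```text
rot share [ 0.004 -0.002  0.001] then xyz share [ 0.001   0.0015 -0.0015] | now-frame [ 0.001   0.0015 -0.0015]
q [ 0.455  0.352  1.895 -0.579  0.555  1.151] clock 19.575 F [ 1.42 -0.14 -0.09] pos [0.5988 0.2528 0.0982] w 0.08506372408014848
```

apply_moves(xyz=[[0,0,0],[0,0,0],[0,0,0],[0,0,0],[0,0,0]], rot=[[0,0,0],[0,0,0],[0,0,0],[0,0,0],[0,0,0]], hand=[-1,-1,-1,-1,-1], force=60)

```text
clock: 20.2
position: [0.6002, 0.2531, 0.1011]
ee_rot: [0.188, 0.765, 0.593, 0.168]
contact_force: [-0.2, -1.9, 5.5]
width: 0.0574
gripper_force: 63.3
```

```bash
python3 - <<'E'
from h import *
cl=np.array([.5859,.2556,.1234])
plan(cl-.028*n,frame(-n,75))
s=status.get_state();print(s["effort"][5],s["moment"])
E
```

```text
rot share [ 0.008 -0.004  0.   ] then xyz share [-0.0013 -0.0067  0.0051] | now-frame [-0.0014 -0.0068  0.005 ]
q [ 0.455  0.349  1.892 -0.581  0.556  1.152] clock 20.2 F [-0.18 -1.89  5.5 ] pos [0.6002 0.2531 0.1011] w 0.05735582016400103
-0.13200592249631882 [-0.24902704 -0.16374679 -0.30789267]
```

apply_moves(xyz=[[0,0,0],[0,0,0],[0,0,0],[0,0,0],[0,0,0],[0,0,0],[0,0,0],[0,0,0]], rot=[[0,0,0.1],[0,0,0.1],[0,0,0.1],[0,0,0.1],[0,0,0.1],[0,0,0.1],[0,0,0.1],[0,0,0.1]], hand=[-1,-1,-1,-1,-1,-1,-1,-1])

```text
clock: 21.2
position: [0.6001, 0.2529, 0.1012]
ee_rot: [0.103, 0.94, 0.23, 0.229]
contact_force: [-0.8, -2.4, 5.9]
width: 0.0578
gripper_force: 63.2
```

```bash
python3 - <<'E'
from h import *
cl=np.array([.5859,.2556,.1234])
plan(cl-.028*n,frame(-n,75))
s=status.get_state();print(s["effort"][5],s["moment"])
E
```

```text
rot share [ 0.006 -0.007 -0.8  ] then xyz share [-0.0005 -0.0068  0.0053] | now-frame [-0.0055 -0.0042  0.0052]
q [ 0.455  0.349  1.893 -0.582  0.556  1.992] clock 21.2 F [-0.83 -2.42  5.94] pos [0.6001 0.2529 0.1012] w 0.05778969662048707
-0.3040990512818098 [-0.72640728 -0.18719604  0.07011675]
```

apply_moves(xyz=[[0,0,0],[0,0,0],[0,0,0],[0,0,0],[0,0,0],[0,0,0]], rot=[[0,0,0.06],[0,0,0.04],[0,0,0],[0,0,0],[0,0,0],[0,0,0]], hand=[-1,-1,-1,1,1,1])

```text
clock: 21.95
position: [0.5986, 0.2531, 0.0986]
ee_rot: [0.091, 0.951, 0.181, 0.232]
contact_force: [-0.2, 0.1, -0.4]
width: 0.0852
gripper_force: 0.0
```

apply_moves(xyz=[[0,0,0],[0,0,-0.05],[0,0,-0.1],[0,0,-0.12],[0,0,-0.12],[0,0,-0.12],[0,0,0]], rot=[[0,0,0],[0,0,0],[0,0,0],[0,0,0],[0,0,0],[0,0,0],[0,0,0]], hand=[1,1,1,1,1,1,1])

```text
clock: 22.82
position: [0.5263, 0.268, 0.237]
ee_rot: [0.089, 0.951, 0.181, 0.236]
contact_force: [0.4, 0.1, -0.7]
width: 0.0856
gripper_force: 0.0
```

```bash
python3 - <<'E'
from h import *
plan(np.array([.35,.12,.26]),q2R(status.get_state()["ee_rot"]))
E
```

```text
rot share [0. 0. 0.] then xyz share [-0.6427  0.2947 -0.308 ] | now-frame [-0.6427  0.2947 -0.308 ]
q [ 0.554  0.133  1.801 -0.442  0.863  1.979] clock 22.825 F [ 0.42  0.06 -0.74] pos [0.5263 0.268  0.237 ] w 0.08564190988258777
```

apply_moves(xyz=[[-0.12,0.055,-0.058],[-0.13,0.06,-0.06],[-0.13,0.06,-0.06],[-0.13,0.06,-0.06],[-0.13,0.06,-0.06],[0,0,0]], rot=[[0,0,0],[0,0,0],[0,0,0],[0,0,0],[0,0,0],[0,0,0]], hand=[1,1,1,1,1,1])

```text
clock: 23.58
position: [0.349, 0.1171, 0.2542]
ee_rot: [0.091, 0.951, 0.18, 0.232]
contact_force: [1.8, 1.0, -0.2]
width: 0.0853
gripper_force: 0.0
```

```bash
python3 - <<'E'
from hd import *
T=Cam("top");S=Cam("side");run(T,S)
f=lambda i:cv2.resize(i[:,:,::-1],(300,300),interpolation=cv2.INTER_CUBIC)
o=np.vstack([np.hstack([f(T.im[148:208,190:250]),f(T.im[168:243,300:375])]),np.hstack([f(S.im[215:305,135:225]),f(S.im[130:220,245:335])])]);cv2.imwrite("pics/e1.png",np.clip(o*1.5,0,255).astype(np.uint8))
E
```

```text
head [210.7 181.4  17.9  18.5] [180.6 261.6   7.6  11.1] [0.59516514 0.26103778 0.09309908] 0.00043147315628271884
head [210.9 181.6  18.   19.3] [182.4 254.2  26.3  26.8] [0.58895151 0.25516204 0.12016619] 0.0007494828424386725
```

View pics/e1.png

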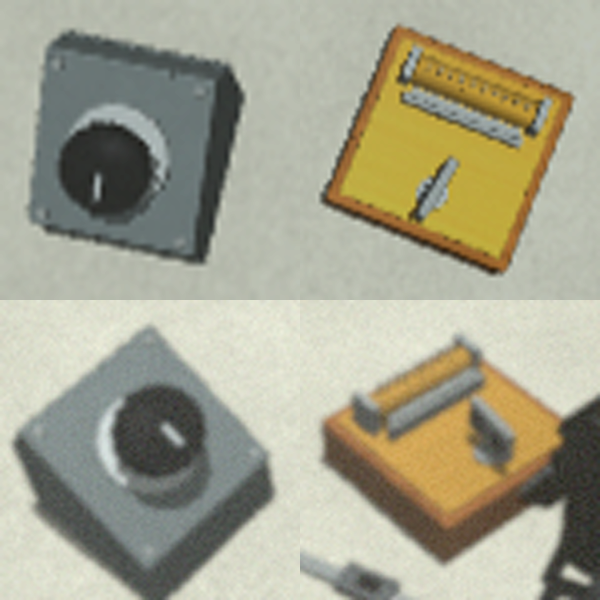

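The head is back at its original position, up and unturned. The bow at (415,220) to (453,158) is about 9.5° clockwise of the base's x, which is π + 0.16 ≈ 3.3 rad, fully wound. Handing in.

```bash
python3 -c "
from rig import job;print(job.sign_off())"
```

```text
the job is handed in; nothing more can be done
None
```

The job is handed in: the stop was latched, the key was wound to its firm stop (about 3.3 rad), and the stop was then reset. The last images show the head fully up again and the key still wound.

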